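# Load a roller into the surface-inspection ramp

### The arm

A 6-joint arm with a two-finger parallel gripper is mounted at the origin on the work surface. World frame = base frame: x ahead of the robot, y to its left, z up, the work surface at z = 0. Lengths are in m, angles in rad, forces in N, time in s.
With the tool pointing down it reaches from about 0.375 to 0.9 m from the base axis. Payload 3.1 kg.
Tool frame: the origin (TCP) lies between the finger pads; the fingertips stand 17 mm ahead of it and the grasp point (between the pads) lies 2 mm behind it (robot.tip_reach is the distance from the TCP to the fingertips, in m); z points along the fingers, x is the direction in which the jaws open and shut, and the axes are right-handed (so a half turn about z gives the same grasp; the last joint's range is limited). The gripper opens to 87 mm and grips with 3 to 60 N. Pads are 19 mm wide; open, the fingers measure 117 mm over their backs; the gripper's body (75 mm by 190 mm) begins 51 mm behind the grasp point.
Start: joints at [0.978, 0.527, 1.433, -0, 1.181, -0.178], TCP at [0.252, 0.572, 0.24] pointing down, gripper open.
Joint ranges: [-3.08, 3.08], [-0.75, 2.2], [0.22, 2.44], [-1.43, 4.57], [0, 2.65], [-2.85, 2.85]. Speed limits (rad/s): [2.79, 2.79, 3.14, 3.14, 3.14, 3.14].

### API

Orientations are given as a rotation vector (axis times angle).
In Python, from workcell import state, vision, workorder, robot gives the robot as it stands. The module is installed in compiled form; this text tells all that it offers.
- The arm moves only by the tool drive_tool, never from a script. Its argument "commands" is a list of rows, each a list of 6 numbers: the shift along the world's x, y, z in mm, then the turn, a rotation vector about the world's x, y, z in degrees. A call has exactly 5 rows; each row shifts and turns the commanded pose from where the row before left it; what a row does not reach is not made up. A row lasts 1/12 s, in which the tool goes at most 41.7 mm and 7.16 degrees, less where a joint would pass 70% of its speed; a pose out of reach is approached as far as the arm can. A call with a gripper value outside its range is refused whole. "jaw" is the opening, from 0 (shut) to 1 (fully open), set as the call begins (left out, the last holds). The fingers move at their own pace and stop on an object; the grip force is fixed at half the most. Time passes only in rows, so rows that do not move let the fingers close, or fill a call up. It gives the time, the measured TCP pose, the force and the opening at its end, in the units of the state.
- state(): the state, without advancing time (a new reading comes with each control period).
- vision.get_image(name): name is "side" or "top"; returns a dict with "img" (400x640x3 uint8, red, green, blue), "fx", "fy", "cx", "cy" (pixels), "eye" and "attitude" of the camera in the world. Camera axes: x right, y down, z forward; pixel columns grow to the right and rows downward; lengths in m; the calibration is good to about 2 mm. A picture is of the moment at which its call begins. There is no depth.
- workorder.hand_in(): hands the job in, once; it reports no verdict.
The state is a dict: "time": time; "q": joint angles; "joint_velocities": joint speeds; "joint_efforts": joint torques, N m; "tool_pos": TCP position; "eef_rot": TCP orientation; "contact_force": force on the tool from outside, world axes, zero at the start; "ft_torque": the same for the moment, N m; "opening": finger opening in m.
Only numpy, scipy, OpenCV 4.12 (cv2) and the standard library are available. Lean on these libraries where they do the work, as an engineer would, in place of code of your own. Each camera call takes 0.05 s, during which the arm holds its last target.

### The job

With the fingers behind the roller, push it slowly and steadily up the inspection ramp, never letting it run away or roll back down, until it drops into the seat against the stop at the top; do not pick it up. Only then press the start button on the small white console all the way down, and let go. Leave everything else on the bench undisturbed.

Things in the scene. Friction and masses are not known exactly. Their poses are not given: they have to be found in the camera images.
- roller: bare polished metal cylinder, 50 mm diameter, 96 long, a 16 mm journal standing out 10 mm at each end (look only); about 0.45 kg, rolls freely. Origin at its centre, y along its axis. Starts lying on the ramp's level foot, axis across the ramp, centre at ramp x = -120 to -95 mm. Seated, its centre is at ramp x = 106 mm, 56 mm above the table.
- ramp: fixed dark metal ramp, 410 x 116 mm. Origin on the table, z up, +x uphill, y across. Along its x in mm: foot stop 10 tall from -210 to -200; level deck 12 above the table up to -80; 8 degree slope to 36 above the table at the crest, x = +90; seat to 131.5; then the stop. Guide rails 8 tall (12 at the seat) on both edges, 104 apart inside, leave the roller 4 mm each side.
- seat (a point): middle of the seat floor (ramp x = 106.5 mm), level, 31 mm above the table, 5 mm lower than the crest: a roller pushed past the crest drops in and stays. Beyond it, at ramp x = 131.5 mm, stands the rubber-faced stop of a white scan head, top 85 mm above the table (round lens on it to 91 mm).
- ramp_face (a point): middle of the line where the slope begins (ramp x = -80 mm, 12 mm above the table); x runs up the slope, y across the ramp, z square to the sloping face.
- start (a joint): travel of the start button, m: 0 is up, 0.006 fully down; a spring lifts it again. It starts to move at 1.5 N and takes 5 N to go fully down
- start_top (a point): centre of the top of the start button: round, grey, 30 mm diameter, in a black collar 12 mm tall on a small fixed white console (70 x 100 x 30 mm). Top 52 mm above the table when up; presses straight down. A plain grey case of the same footprint, without a button, stands at the other side.
- objective: bystander, leave alone (sizes in mm): black microscope objective, 28 dia x 40 tall, standing
- spare_roller: bystander, leave alone (sizes in mm): plain short cylinder, 40 dia x 60 tall, standing upright
- bottle: bystander, leave alone (sizes in mm): amber bottle, 44 dia x 95 tall
- jar: bystander, leave alone (sizes in mm): white jar, 60 dia x 60 tall
- dish: bystander, leave alone (sizes in mm): shallow glass dish, 90 dia x 16 tall
- cup: bystander, leave alone (sizes in mm): white cup, 70 dia x 80 tall
- screwdriver: bystander, leave alone (sizes in mm): screwdriver lying flat, 150 long
Not all that is in view belongs to the job. Leave any purple or yellow look-alike of the roller alone.

How it is judged:
By the outcome, as a careful person would: the job done as asked, in the order asked, and still so for the second after the job is handed in, with the robot touching nothing.
It also fails if it takes over 54 s, if anything falls off the work surface, if the arm or the gripper's body presses on something with over 40 N, if the wrist force passes 120 N, or if a joint passes its speed limit or range.

## Working session

There is one attempt and no reset: what is moved stays moved. The work goes in short steps, Python scripts to look and compute and a tool call to move; the robot and the scene stay as the last step left them, time stands still between calls to the robot, and variables do not carry over. Pictures are saved under pics/ and viewed, and the job is handed in when it is done.

Besides the shell and the picture viewer there is one more tool, called after "Request:" as a command line: name --pt "numbers of a row" for each row, then --argument value for the rest. drive_tool: Moves the arm, as the interface text tells. Its arguments: {"type":"object","properties":{"commands":{"type":"array"},"jaw":{"type":"number"}},"required":["commands"]}

```bash
mkdir -p pics; cat > h.py <<'E'
import numpy as np, cv2
from scipy.spatial.transform import Rotation as R
from workcell import state, vision, workorder, robot
def grab(n,f):
    d=vision.get_image(n); cv2.imwrite(f,cv2.cvtColor(d["img"],cv2.COLOR_RGB2BGR)); return d
def rot(d):
    a=np.array(d["attitude"],float)
    return a if a.shape==(3,3) else (R.from_rotvec(a).as_matrix() if a.size==3 else R.from_quat(a).as_matrix())
def ray(d,u,v):
    return np.array(d["eye"]), rot(d)@np.array([(u-d["cx"])/d["fx"],(v-d["cy"])/d["fy"],1])
def plane(d,u,v,z):
    e,r=ray(d,u,v); return e+r*(z-e[2])/r[2]
def proj(d,p):
    c=rot(d).T@(np.array(p)-np.array(d["eye"])); return d["cx"]+d["fx"]*c[0]/c[2], d["cy"]+d["fy"]*c[1]/c[2]
E
python3 - <<'E'
from h import *
for n in("top","side"):
    d=grab(n,f"pics/{n}0.png"); print({k:v for k,v in d.items() if k!="img"})
print(state()); print(robot.tip_reach)
E
```

```text
{'fx': 391.09610879804956, 'fy': 391.09610879804956, 'cx': 319.94191606023395, 'cy': 199.04999876248823, 'eye': array([ 0.4508425 , -0.01396941,  0.99833364]), 'attitude': array([-2.15912641,  2.16014935, -0.12228788])}
{'fx': 440.0408426110011, 'fy': 440.0408426110011, 'cx': 315.47172294360087, 'cy': 195.18382777625882, 'eye': array([ 0.01216603, -0.61655715,  0.66667341]), 'attitude': array([-2.08228817,  0.78969975, -0.42042055])}
{'time': 0.1, 'q': array([ 9.77473675e-01,  5.28388684e-01,  1.43373615e+00, -1.37506308e-05,
        1.18137860e+00, -1.78499092e-01]), 'joint_velocities': array([-0.00026474, -0.00123911, -0.00278644, -0.00031317, -0.0021508 ,
        0.00100051]), 'joint_efforts': array([ 1.30460257e-04, -4.40987670e+01, -1.77151537e+01,  6.34584110e-02,
        5.34584722e-02, -3.24676853e-05]), 'tool_pos': array([0.25152694, 0.57149596, 0.23867202]), 'eef_rot': array([ 2.63064858,  1.71596684, -0.00275669]), 'contact_force': array([-0.40791076,  0.13078768,  0.43498488]), 'ft_torque': array([ 0.00975073, -0.00349398,  0.02688348]), 'opening': 0.08704485118495651}
0.017
```

View pics/top0.png

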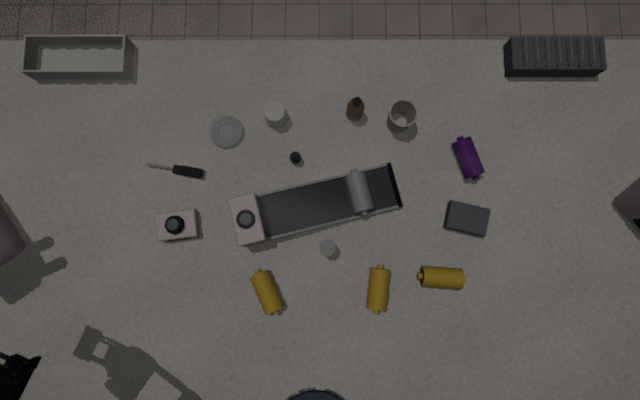

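View pics/side0.png

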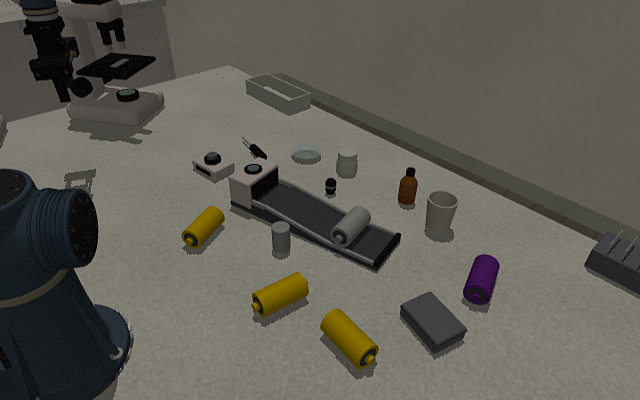

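Candidates for the roller: the bare metal cylinder on the ramp at top (359,192), yellow ones at (267,292), (378,289) and (442,278), purple at (467,157), and the short grey spare at (329,249). I choose the metal one on the ramp. Button candidates: the white console at (176,225), the scan head lens at (246,219) and the plain grey case at (467,218). I choose the console at (176,225). I'll check both choices in a crop.

```bash
python3 - <<'E'
import cv2
i=cv2.imread("pics/top0.png")
c=cv2.resize(i[150:260,145:412],None,fx=3,fy=3,interpolation=cv2.INTER_CUBIC); c=cv2.convertScaleAbs(c,alpha=1.8)
cv2.imwrite("pics/crop0.png",c[:, :800])
i=cv2.imread("pics/side0.png")
c=cv2.resize(i[140:275,185:410],None,fx=3.5,fy=3.5,interpolation=cv2.INTER_CUBIC); c=cv2.convertScaleAbs(c,alpha=1.6)
cv2.imwrite("pics/crop0s.png",c)
E
```

```text
(no output)
```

View pics/crop0.png

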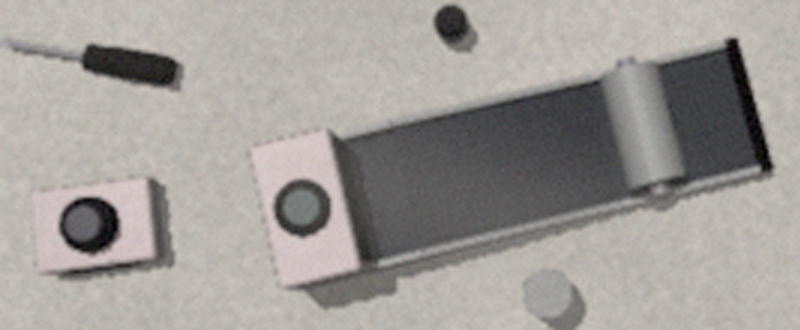

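View pics/crop0s.png

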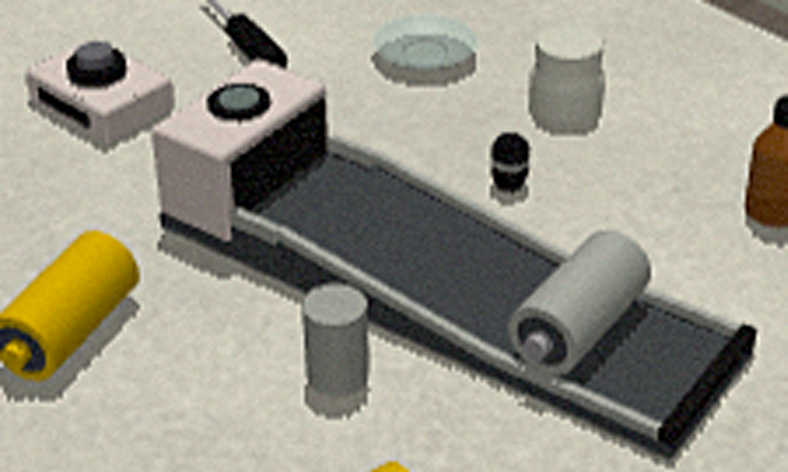

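The crops agree: bare metal roller with journals on the ramp's level foot, and the console with a grey button in a black collar at crop (90,223).

```bash
python3 - <<'E'
from h import *
d=vision.get_image("top"); s=vision.get_image("side")
T=lambda u,v,z: plane(d,145+u/3,150+v/3,z)
S=lambda u,v,z: plane(s,185+u/3.5,140+v/3.5,z)
np.set_printoptions(precision=4,suppress=True)
f1,f2=T(737,40,.022),T(771,170,.022)   # outer foot corners
h1,h2=T(331,130,.085),T(358,272,.085)
b1,b2=T(250,145,.085),T(283,287,.085)
print("foot",f1,f2,np.linalg.norm(f1-f2)); print("head",h1,h2,np.linalg.norm(h1-h2),"back",b1,b2)
j1,j2=T(625,62,.037),T(658,188,.037); print("journ",j1,j2,np.linalg.norm(j1-j2))
F=(f1+f2)/2;H=(h1+h2)/2
dx=(H-F)[:2]; print("foot->headfront (expect .3415)",np.linalg.norm(dx),"yaw",np.degrees(np.arctan2(dx[1],dx[0])))
for a in(h2-h1,f2-f1,j2-j1): print("perp yaw",np.degrees(np.arctan2(a[1],a[0]))+180-90)
u=dx/np.linalg.norm(dx); O=(F[:2]+.210*u+H[:2]-.1315*u)/2
n=np.array([-u[1],u[0]]); J=(j1+j2)[:2]/2
print("origin",O,"u",u,"roller in ramp",(J-O)@u,(J-O)@n)
print("button top",T(90,223,.052),"side",S(97,55,.052))
print("side head front top corners",S(325,100,.085),S(232,165,.085),"vs",h1,h2)
print("side foot corners", S(755,330,.022),S(662,435,.022))
print("spare",T(548,294,.06), "obj",T(453,22,.04))
E
```

```text
foot [ 0.6564 -0.1901  0.022 ] [ 0.5459 -0.2162  0.022 ] 0.11356414577553117
head [0.5715 0.1415 0.085 ] [0.4606 0.1185 0.085 ] 0.11330425451241269 back [0.5597 0.2049 0.085 ] [0.4491 0.1763 0.085 ]
journ [ 0.6347 -0.0939  0.037 ] [ 0.5296 -0.12    0.037 ] 0.10828061926289449
foot->headfront (expect .3415) 0.3438354964459733 yaw 104.32914344001227
perp yaw -78.27320478799277
perp yaw -76.75051126443478
perp yaw -76.09450729323504
origin [0.5489 0.0015] u [-0.2475  0.9689] roller in ramp -0.11326028996969513 -0.00542967676493238
button top [0.5003 0.3403 0.052 ] side [0.4993 0.3332 0.052 ]
side head front top corners [0.5617 0.1243 0.085 ] [0.4659 0.101  0.085 ] vs [0.5715 0.1415 0.085 ] [0.4606 0.1185 0.085 ]
side foot corners [ 0.66  -0.192  0.022] [ 0.5444 -0.2163  0.022 ]
spare [ 0.4435 -0.029   0.06  ] obj [0.6681 0.0492 0.04  ]
```

```bash
python3 - <<'E'
import cv2,numpy as np
a=cv2.imread("pics/top0.png")[200:250,150:270]; b=cv2.imread("pics/side0.png")[140:220,185:285]
f=lambda c:cv2.convertScaleAbs(cv2.resize(c,None,fx=6,fy=6,interpolation=cv2.INTER_CUBIC),alpha=1.8)
cv2.imwrite("pics/z_t.png",f(a)); cv2.imwrite("pics/z_s.png",f(b))
from h import *
print(R.from_rotvec(state()["eef_rot"]).as_matrix().round(3))
E
```

```text
[[ 0.403  0.915 -0.001]
 [ 0.915 -0.403 -0.001]
 [-0.001 -0.    -1.   ]]
```

View pics/z_t.png

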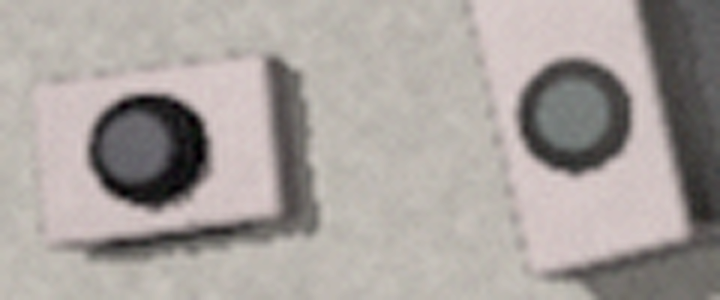

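View pics/z_s.png

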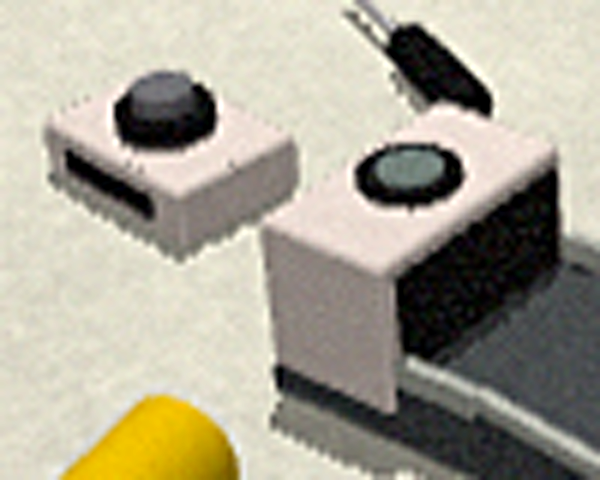

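```bash
python3 - <<'E'
from h import *
np.set_printoptions(precision=4,suppress=True)
d=vision.get_image("top"); s=vision.get_image("side")
T=lambda u,v,z: plane(d,150+u/6,200+v/6,z)
S=lambda u,v,z: plane(s,185+u/6,140+v/6,z)
print("button",T(132,147,.052),S(168,84,.052))
print("collar",T(149,152,.042),S(165,103,.042))
print("lens",T(575,115,.091),S(411,170,.091))
print("head front",T(690,232,.085),"|",S(557,155,.085),S(385,273,.085))
E
```

```text
button [0.4999 0.3476 0.052 ] [0.5047 0.3406 0.052 ]
collar [0.4984 0.3443 0.042 ] [0.5027 0.3423 0.042 ]
lens [0.5102 0.1614 0.091 ] [0.5118 0.1563 0.091 ]
head front [0.4652 0.117  0.085 ] | [0.5695 0.1344 0.085 ] [0.466  0.1097 0.085 ]
```

Request:
drive_tool --pt "7 -15 0 0 0 -1" --pt "13.5 -29.4 0 0 0 -2.1" --pt "13.5 -29.4 0 0 0 -2.1" --pt "13.5 -29.4 0 0 0 -2.1" --pt "13.5 -29.4 0 0 0 -2.1" --jaw 0.5

```text
time: 0.72
tool_pos: [0.3131, 0.4382, 0.2395]
eef_rot: [2.764, 1.494, 0.0]
contact_force: [-0.2, -0.3, -0.9]
opening: 0.0615
```

Request:
drive_tool --pt "13.5 -29.4 0 0 0 -2.1" --pt "13.5 -29.4 0 0 0 -2.1" --pt "13.5 -29.4 0 0 0 -2.1" --pt "13.5 -29.4 0 0 0 -2.1" --pt "13.5 -29.4 0 0 0 -2.1"

```text
time: 1.13
tool_pos: [0.3808, 0.291, 0.2397]
eef_rot: [2.889, 1.234, 0.001]
contact_force: [0.7, 0.0, -0.2]
opening: 0.0442
```

Request:
drive_tool --pt "13.5 -29.4 0 0 0 -2.1" --pt "13.5 -29.4 0 0 0 -2.1" --pt "13.5 -29.4 0 0 0 -2.1" --pt "13.5 -29.4 0 0 0 -2.1" --pt "13.5 -29.4 0 0 0 -2.1"

```text
time: 1.55
tool_pos: [0.4483, 0.1439, 0.2398]
eef_rot: [2.99, 0.964, 0.001]
contact_force: [0.2, 0.4, -0.3]
opening: 0.0434
```

Request:
drive_tool --pt "13.5 -29.4 0 0 0 -2.1" --pt "13.5 -29.4 0 0 0 -2.1" --pt "13.5 -29.4 0 0 0 -2.1" --pt "13.5 -29.4 0 0 0 -2.1" --pt "13.5 -29.4 0 0 0 -2.1"

```text
time: 1.97
tool_pos: [0.5158, -0.0032, 0.2397]
eef_rot: [3.066, 0.686, 0.0]
contact_force: [0.9, -0.3, -0.2]
opening: 0.0433
```

Request:
drive_tool --pt "13.5 -29.4 0 0 0 -2.1" --pt "13.5 -29.4 0 0 0 -2.1" --pt "13.5 -29.4 0 0 0 -2.1" --pt "13.5 -29.4 0 0 0 -2.1" --pt "7 -15 0 0 0 -1"

```text
time: 2.38
tool_pos: [0.5781, -0.1381, 0.2397]
eef_rot: [3.11, 0.429, 0.003]
contact_force: [-0.7, 0.6, 1.0]
opening: 0.0435
```

Request:
drive_tool --pt "6 -13 -20 0 0 -1" --pt "6 -12 -30 0 0 -0.9" --pt "0 0 -35 0 0 0" --pt "0 0 -35 0 0 0" --pt "0 0 -20 0 0 0"

```text
time: 2.8
tool_pos: [0.5865, -0.1588, 0.0959]
eef_rot: [-3.115, -0.382, 0.007]
contact_force: [0.5, 0.6, -0.8]
opening: 0.0434
```

```bash
python3 - <<'E'
from h import *
print(state()["tool_pos"])
d=grab("top","pics/t1.png"); s=grab("side","pics/s1.png")
f=lambda c:cv2.cvtColor(cv2.convertScaleAbs(cv2.resize(c,None,fx=4,fy=4,interpolation=cv2.INTER_CUBIC),alpha=1.6),cv2.COLOR_RGB2BGR)
cv2.imwrite("pics/t1c.png",f(d["img"][130:250,250:440])); cv2.imwrite("pics/s1c.png",f(s["img"][140:280,230:420]))
E
```

```text
[ 0.58647192 -0.15884181  0.09594895]
```

View pics/t1c.png

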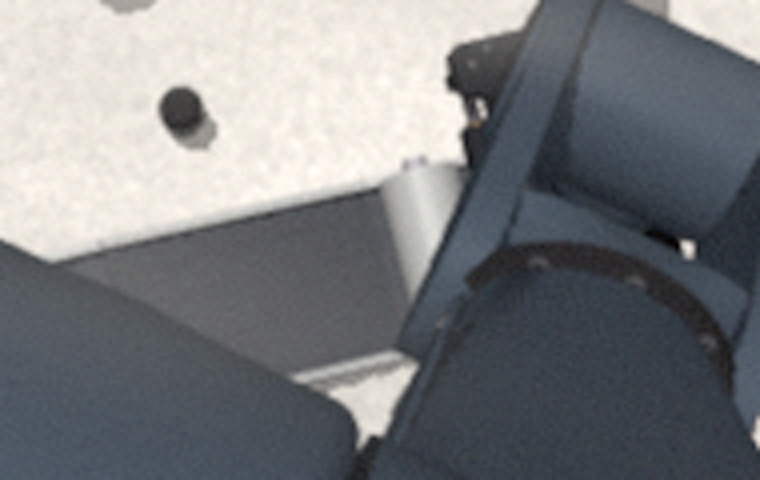

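View pics/s1c.png

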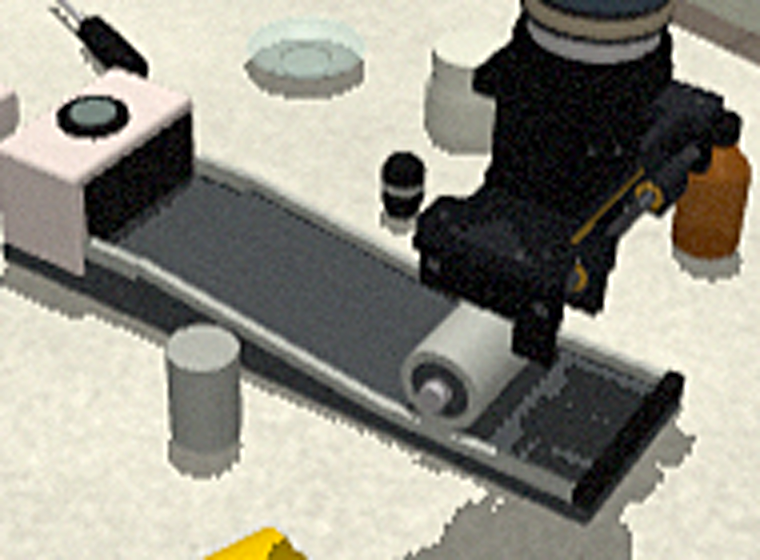

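Request:
drive_tool --pt "0 0 -8 0 0 0" --pt "0 0 -12 0 0 0" --pt "0 0 -12 0 0 0" --pt "0 0 -8 0 0 0" --pt "0 0 0 0 0 0"

```text
time: 3.32
tool_pos: [0.5874, -0.1588, 0.0581]
eef_rot: [-3.117, -0.384, 0.003]
contact_force: [-0.7, -0.2, -0.5]
opening: 0.0439
```

```bash
python3 - <<'E'
from h import *
for _ in range(3):
    d=vision.get_image("side"); print(state()["tool_pos"],state()["contact_force"])
print(R.from_rotvec(state()["eef_rot"]).as_matrix().round(4))
E
```

```text
[ 0.58781198 -0.15889257  0.05883226] [ 0.63138703 -0.51590786 -0.30197526]
[ 0.58829505 -0.15912036  0.05941875] [-0.20014345 -0.24729438 -0.35487267]
[ 0.58862428 -0.15928696  0.05983894] [-0.83058598  0.71581758  0.78699058]
[[ 9.701e-01  2.426e-01  6.000e-04]
 [ 2.426e-01 -9.701e-01 -3.000e-04]
 [ 5.000e-04  4.000e-04 -1.000e+00]]
```

Request:
drive_tool --pt "0 0 -5 0 0 0" --pt "0 0 -7 0 0 0" --pt "0 0 -6 0 0 0" --pt "0 0 -4 0 0 0" --pt "0 0 0 0 0 0"

```text
time: 3.88
tool_pos: [0.5875, -0.1589, 0.0362]
eef_rot: [-3.117, -0.384, 0.003]
contact_force: [0.5, -0.3, -1.2]
opening: 0.0434
```

```bash
python3 - <<'E'
from h import *
s=grab("side","pics/s2.png")
print(state()["tool_pos"],state()["contact_force"])
f=lambda c:cv2.cvtColor(cv2.convertScaleAbs(cv2.resize(c,None,fx=4,fy=4,interpolation=cv2.INTER_CUBIC),alpha=1.8),cv2.COLOR_RGB2BGR)
cv2.imwrite("pics/s2c.png",f(s["img"][140:280,230:420]))
E
```

```text
[ 0.58780882 -0.15896291  0.03672172] [-0.30036676 -0.08960383 -0.01390528]
```

View pics/s2c.png

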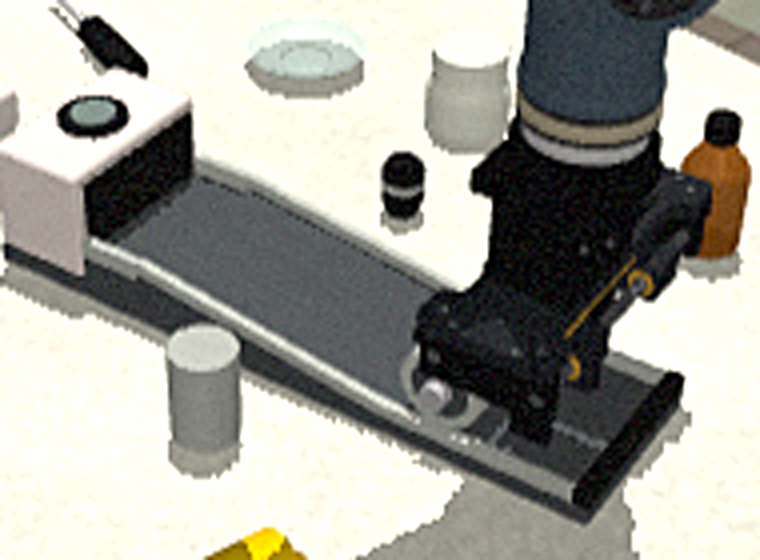

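Request:
drive_tool --pt "-0.48 1.94 0 0 0 0" --pt "-0.48 1.94 0 0 0 0" --pt "-0.48 1.94 0 0 0 0" --pt "-0.48 1.94 0 0 0 0" --pt "-0.24 0.97 0 0 0 0"

```text
time: 4.35
tool_pos: [0.5861, -0.15, 0.0377]
eef_rot: [-3.118, -0.384, -0.0]
contact_force: [0.2, -0.9, -0.4]
opening: 0.0435
```

Request:
drive_tool --pt "-0.24 0.97 0 0 0 0" --pt "-0.24 0.97 0 0 0 0" --pt "-0.24 0.97 0 0 0 0" --pt "-0.24 0.97 0 0 0 0" --pt "-0.24 0.97 0 0 0 0"

```text
time: 4.77
tool_pos: [0.585, -0.1456, 0.0375]
eef_rot: [3.118, 0.384, -0.0]
contact_force: [-0.4, 0.3, -0.2]
opening: 0.0432
```

Request:
drive_tool --pt "-0.24 0.97 0 0 0 0" --pt "-0.24 0.97 0 0 0 0" --pt "-0.24 0.97 0 0 0 0" --pt "-0.24 0.97 0 0 0 0" --pt "-0.24 0.97 0 0 0 0"

```text
time: 5.18
tool_pos: [0.5838, -0.1407, 0.0376]
eef_rot: [3.118, 0.384, 0.0]
contact_force: [-0.1, 0.1, 1.1]
opening: 0.0437
```

```bash
cat > look.py <<'E'
from h import *
import sys
k=sys.argv[1]
s=grab("side",f"pics/s{k}.png"); st=state()
O=np.array([.549,0]);u=np.array([-.2419,.9703]);n=np.array([-.9703,-.2419])
p=st["tool_pos"][:2]-O; print("ramp x,y mm",p@u*1e3,p@n*1e3,"z",st["tool_pos"][2]*1e3,"F",st["contact_force"].round(1),"t",st["time"])
x0,x1,y0,y1=230,420,140,280
c=cv2.cvtColor(cv2.convertScaleAbs(cv2.resize(s["img"][y0:y1,x0:x1],None,fx=4,fy=4,interpolation=cv2.INTER_CUBIC),alpha=1.8),cv2.COLOR_RGB2BGR)
cv2.imwrite(f"pics/s{k}c.png",c)
E
python3 look.py 3
```

```text
ramp x,y mm -144.6819616960205 0.3901363425236376 z 37.53983189541007 F [0.1 0.6 0.1] t 5.2333
```

View pics/s3c.png

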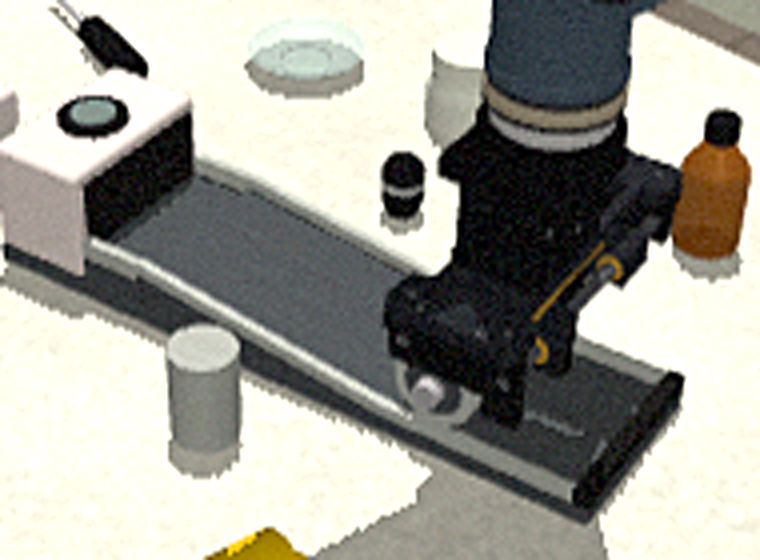

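Request:
drive_tool --pt "-0.27 1.07 0 0 0 0" --pt "-0.29 1.16 0 0 0 0" --pt "-0.31 1.26 0 0 0 0" --pt "-0.34 1.36 0 0 0 0" --pt "-0.36 1.46 0 0 0 0"

```text
time: 5.65
tool_pos: [0.5822, -0.1343, 0.0375]
eef_rot: [-3.118, -0.384, 0.0]
contact_force: [-0.0, -0.3, -0.9]
opening: 0.0436
```

Request:
drive_tool --pt "-0.36 1.46 0 0 0 0" --pt "-0.36 1.46 0 0 0 0" --pt "-0.36 1.46 0 0 0 0" --pt "-0.36 1.46 0 0 0 0" --pt "-0.36 1.46 0 0 0 0"

```text
time: 6.07
tool_pos: [0.5803, -0.127, 0.0375]
eef_rot: [-3.118, -0.384, 0.0]
contact_force: [-0.3, -0.1, 0.6]
opening: 0.0437
```

```bash
python3 look.py 4
```

```text
ramp x,y mm -130.45510250822713 0.3993493209070693 z 37.52173335864567 F [-0.1  0.4 -0.3] t 6.1167
```

View pics/s4c.png

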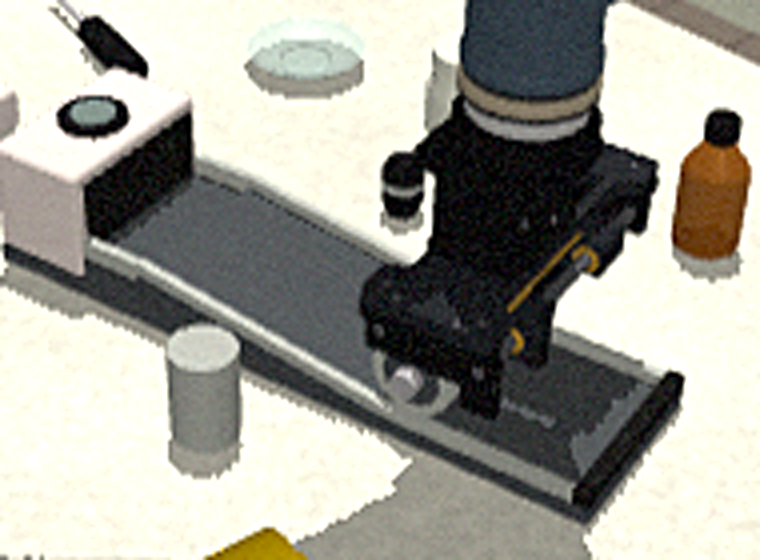

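```bash
python3 - <<'E'
from h import *
O=np.array([.549,0]);u=np.array([-.2419,.9703]);n=np.array([-.9703,-.2419])
s=vision.get_image("side")
for a,b in((432,393),(427,391),(405,382)):
    p=plane(s,230+a/4,140+b/4,.037)[:2]-O; print((p@u*1e3).round(1),(p@n*1e3).round(1))
E
```

```text
-113.4 45.4
-110.3 45.6
-96.6 46.2
```

Request:
drive_tool --pt "-0.36 1.46 0 0 0 0" --pt "-0.36 1.46 0 0 0 0" --pt "-0.36 1.46 0 0 0 0" --pt "-0.36 1.46 0 0 0 0" --pt "-0.36 1.46 0 0 0 0"

```text
time: 6.58
tool_pos: [0.5786, -0.1197, 0.0376]
eef_rot: [-3.118, -0.384, 0.0]
contact_force: [-0.3, -1.0, 0.3]
opening: 0.0438
```

Request:
drive_tool --pt "-0.36 1.46 0 0 0 0" --pt "-0.36 1.46 0 0 0 0" --pt "-0.36 1.46 0.05 0 0 0" --pt "-0.36 1.46 0.1 0 0 0" --pt "-0.36 1.46 0.2 0 0 0"

```text
time: 7.0
tool_pos: [0.5775, -0.1132, 0.0383]
eef_rot: [3.116, 0.384, 0.002]
contact_force: [1.3, -2.7, 0.7]
opening: 0.0437
```

Request:
drive_tool --pt "-0.36 1.46 0.21 0 0 0" --pt "-0.36 1.46 0.21 0 0 0" --pt "-0.36 1.46 0.21 0 0 0" --pt "-0.36 1.46 0.21 0 0 0" --pt "-0.36 1.46 0.21 0 0 0"

```text
time: 7.42
tool_pos: [0.5751, -0.1052, 0.039]
eef_rot: [3.118, 0.384, 0.0]
contact_force: [1.8, -1.6, 2.3]
opening: 0.0434
```

```bash
python3 look.py 5
```

```text
ramp x,y mm -107.83252398133531 0.3613566583129587 z 38.956564246498615 F [ 0.9 -2.3  0.4] t 7.4667
```

View pics/s5c.png

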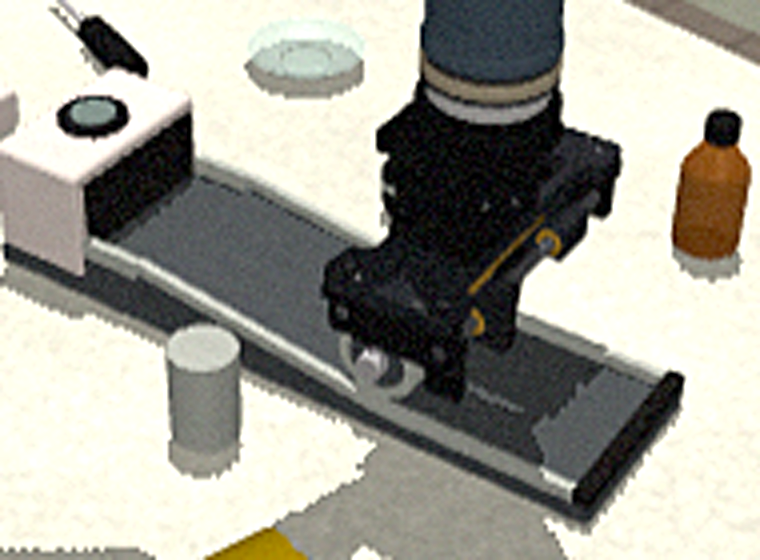

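Request:
drive_tool --pt "-0.38 1.55 0.22 0 0 0" --pt "-0.41 1.65 0.24 0 0 0" --pt "-0.44 1.75 0.25 0 0 0" --pt "-0.46 1.84 0.27 0 0 0" --pt "-0.48 1.94 0.28 0 0 0"

```text
time: 7.88
tool_pos: [0.5728, -0.0964, 0.0403]
eef_rot: [-3.118, -0.384, -0.0]
contact_force: [0.9, -2.7, 1.1]
opening: 0.0435
```

Request:
drive_tool --pt "-0.48 1.94 0.28 0 0 0" --pt "-0.48 1.94 0.28 0 0 0" --pt "-0.48 1.94 0.28 0 0 0" --pt "-0.48 1.94 0.28 0 0 0" --pt "-0.48 1.94 0.28 0 0 0"

```text
time: 8.3
tool_pos: [0.5704, -0.0866, 0.0417]
eef_rot: [3.118, 0.384, -0.0]
contact_force: [0.5, -2.6, 1.8]
opening: 0.0434
```

Request:
drive_tool --pt "-0.48 1.94 0.28 0 0 0" --pt "-0.48 1.94 0.28 0 0 0" --pt "-0.48 1.94 0.28 0 0 0" --pt "-0.48 1.94 0.28 0 0 0" --pt "-0.48 1.94 0.28 0 0 0"

```text
time: 8.72
tool_pos: [0.568, -0.0769, 0.043]
eef_rot: [-3.118, -0.384, 0.0]
contact_force: [0.7, -3.1, 1.0]
opening: 0.0439
```

Request:
drive_tool --pt "-0.48 1.94 0.28 0 0 0" --pt "-0.48 1.94 0.28 0 0 0" --pt "-0.48 1.94 0.28 0 0 0" --pt "-0.48 1.94 0.28 0 0 0" --pt "-0.48 1.94 0.28 0 0 0"

```text
time: 9.13
tool_pos: [0.5656, -0.0672, 0.0444]
eef_rot: [3.118, 0.384, -0.0]
contact_force: [0.3, -2.7, 1.2]
opening: 0.0434
```

Request:
drive_tool --pt "-0.48 1.94 0.28 0 0 0" --pt "-0.48 1.94 0.28 0 0 0" --pt "-0.48 1.94 0.28 0 0 0" --pt "-0.48 1.94 0.28 0 0 0" --pt "-0.48 1.94 0.28 0 0 0"

```text
time: 9.55
tool_pos: [0.5632, -0.0575, 0.0458]
eef_rot: [3.118, 0.384, -0.0]
contact_force: [0.3, -2.0, 1.6]
opening: 0.0436
```

```bash
python3 look.py 6
```

```text
ramp x,y mm -58.627719209680144 0.38761740759627605 z 45.79056496616093 F [ 0.2 -1.3  0.1] t 9.6
```

View pics/s6c.png

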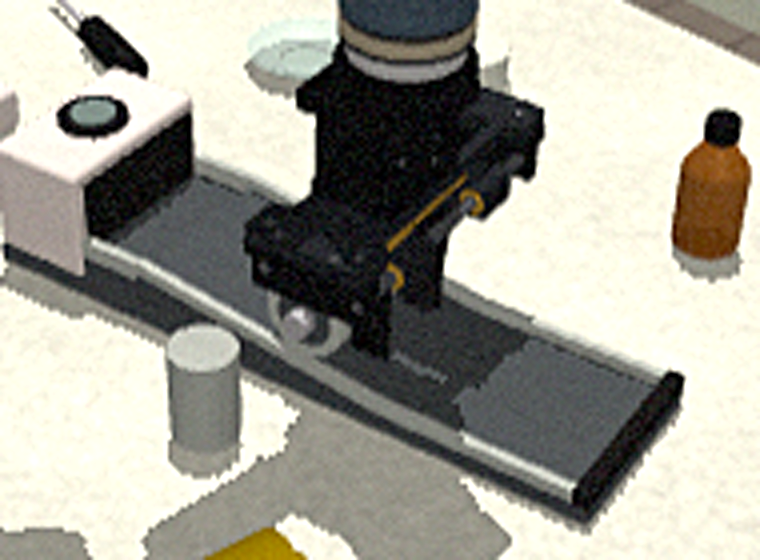

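Request:
drive_tool --pt "-0.48 1.94 0.28 0 0 0" --pt "-0.48 1.94 0.28 0 0 0" --pt "-0.48 1.94 0.28 0 0 0" --pt "-0.48 1.94 0.28 0 0 0" --pt "-0.48 1.94 0.28 0 0 0"

```text
time: 10.02
tool_pos: [0.5608, -0.0479, 0.0472]
eef_rot: [3.118, 0.384, 0.0]
contact_force: [1.5, -2.8, 1.9]
opening: 0.0436
```

Request:
drive_tool --pt "-0.48 1.94 0.28 0 0 0" --pt "-0.48 1.94 0.28 0 0 0" --pt "-0.48 1.94 0.28 0 0 0" --pt "-0.48 1.94 0.28 0 0 0" --pt "-0.48 1.94 0.28 0 0 0"

```text
time: 10.43
tool_pos: [0.5584, -0.0381, 0.0486]
eef_rot: [-3.118, -0.384, 0.0]
contact_force: [0.2, -1.8, 1.8]
opening: 0.0435
```

Request:
drive_tool --pt "-0.48 1.94 0.28 0 0 0" --pt "-0.48 1.94 0.28 0 0 0" --pt "-0.48 1.94 0.28 0 0 0" --pt "-0.48 1.94 0.28 0 0 0" --pt "-0.48 1.94 0.28 0 0 0"

```text
time: 10.85
tool_pos: [0.556, -0.0284, 0.05]
eef_rot: [3.118, 0.384, 0.0]
contact_force: [0.6, -2.8, 1.8]
opening: 0.0437
```

Request:
drive_tool --pt "-0.48 1.94 0.28 0 0 0" --pt "-0.48 1.94 0.28 0 0 0" --pt "-0.48 1.94 0.28 0 0 0" --pt "-0.48 1.94 0.28 0 0 0" --pt "-0.48 1.94 0.28 0 0 0"

```text
time: 11.27
tool_pos: [0.5536, -0.0187, 0.0514]
eef_rot: [-3.118, -0.384, 0.0]
contact_force: [0.1, -2.4, 2.1]
opening: 0.0432
```

Request:
drive_tool --pt "-0.48 1.94 0.28 0 0 0" --pt "-0.48 1.94 0.28 0 0 0" --pt "-0.48 1.94 0.28 0 0 0" --pt "-0.48 1.94 0.28 0 0 0" --pt "-0.48 1.94 0.28 0 0 0"

```text
time: 11.68
tool_pos: [0.5512, -0.009, 0.0528]
eef_rot: [-3.118, -0.384, 0.0]
contact_force: [1.0, -2.4, 1.7]
opening: 0.0435
```

Request:
drive_tool --pt "-0.48 1.94 0.28 0 0 0" --pt "-0.48 1.94 0.28 0 0 0" --pt "-0.48 1.94 0.28 0 0 0" --pt "-0.48 1.94 0.28 0 0 0" --pt "-0.48 1.94 0.28 0 0 0"

```text
time: 12.1
tool_pos: [0.5488, 0.0006, 0.0543]
eef_rot: [3.118, 0.384, 0.0]
contact_force: [0.4, -2.8, 1.4]
opening: 0.0434
```

Request:
drive_tool --pt "-0.48 1.94 0.28 0 0 0" --pt "-0.48 1.94 0.28 0 0 0" --pt "-0.48 1.94 0.28 0 0 0" --pt "-0.48 1.94 0.28 0 0 0" --pt "-0.48 1.94 0.28 0 0 0"

```text
time: 12.52
tool_pos: [0.5464, 0.0103, 0.0556]
eef_rot: [-3.118, -0.384, 0.0]
contact_force: [0.8, -2.0, 1.6]
opening: 0.0432
```

Request:
drive_tool --pt "-0.48 1.94 0.28 0 0 0" --pt "-0.48 1.94 0.28 0 0 0" --pt "-0.48 1.94 0.28 0 0 0" --pt "-0.48 1.94 0.28 0 0 0" --pt "-0.48 1.94 0.28 0 0 0"

```text
time: 12.93
tool_pos: [0.544, 0.0201, 0.057]
eef_rot: [-3.118, -0.384, 0.0]
contact_force: [0.5, -2.2, 1.2]
opening: 0.0434
```

Request:
drive_tool --pt "-0.48 1.94 0.28 0 0 0" --pt "-0.48 1.94 0.28 0 0 0" --pt "-0.48 1.94 0.28 0 0 0" --pt "-0.48 1.94 0.28 0 0 0" --pt "-0.48 1.94 0.28 0 0 0"

```text
time: 13.35
tool_pos: [0.5416, 0.0298, 0.0584]
eef_rot: [-3.118, -0.384, -0.0]
contact_force: [0.6, -2.5, 0.8]
opening: 0.0431
```

```bash
python3 look.py 7
```

```text
ramp x,y mm 31.25568269495964 0.22364947300971497 z 58.38413753808486 F [ 0.  -1.2 -0.1] t 13.4
```

View pics/s7c.png

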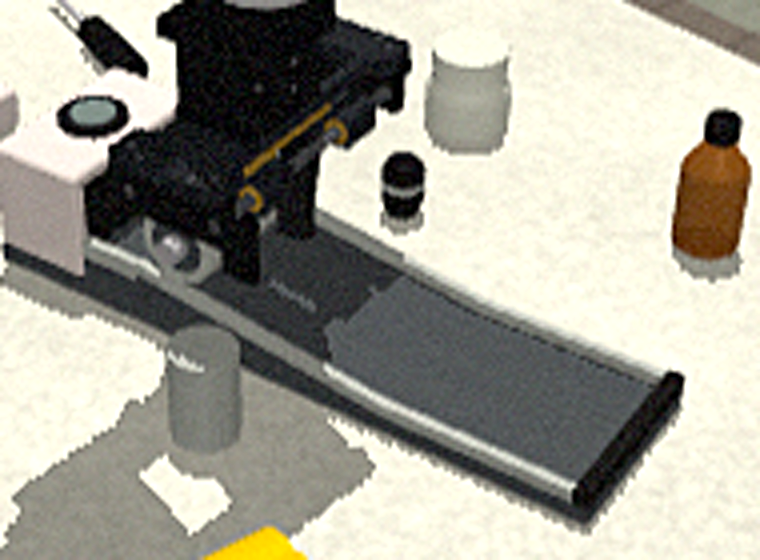

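Request:
drive_tool --pt "-0.46 1.84 0.27 0 0 0" --pt "-0.44 1.75 0.25 0 0 0" --pt "-0.41 1.65 0.24 0 0 0" --pt "-0.38 1.55 0.22 0 0 0" --pt "-0.36 1.46 0.21 0 0 0"

```text
time: 13.82
tool_pos: [0.5396, 0.0379, 0.0596]
eef_rot: [3.118, 0.384, 0.0]
contact_force: [1.1, -2.3, 1.8]
opening: 0.0435
```

Request:
drive_tool --pt "-0.36 1.46 0.21 0 0 0" --pt "-0.34 1.36 0.2 0 0 0" --pt "-0.31 1.26 0.18 0 0 0" --pt "-0.29 1.16 0.17 0 0 0" --pt "-0.27 1.07 0.15 0 0 0"

```text
time: 14.23
tool_pos: [0.538, 0.0442, 0.0605]
eef_rot: [-3.118, -0.384, 0.0]
contact_force: [-0.0, -2.5, 1.8]
opening: 0.0435
```

Request:
drive_tool --pt "-0.24 0.97 0.14 0 0 0" --pt "-0.24 0.97 0.14 0 0 0" --pt "-0.24 0.97 0.14 0 0 0" --pt "-0.24 0.97 0.14 0 0 0" --pt "-0.24 0.97 0.14 0 0 0"

```text
time: 14.65
tool_pos: [0.5365, 0.0493, 0.0611]
eef_rot: [-3.118, -0.383, 0.001]
contact_force: [-0.2, -1.0, 0.3]
opening: 0.0437
```

Request:
drive_tool --pt "-0.24 0.97 0.14 0 0 0" --pt "-0.24 0.97 0.14 0 0 0" --pt "-0.24 0.97 0.14 0 0 0" --pt "-0.24 0.97 0.14 0 0 0" --pt "-0.24 0.97 0.14 0 0 0"

```text
time: 15.07
tool_pos: [0.5354, 0.0541, 0.0618]
eef_rot: [-3.118, -0.384, 0.001]
contact_force: [0.1, -0.8, -0.1]
opening: 0.0436
```

```bash
python3 look.py 8
```

```text
ramp x,y mm 55.89372739654763 0.14593483760488316 z 61.86109302599614 F [-0.2 -0.   0.3] t 15.1167
```

View pics/s8c.png

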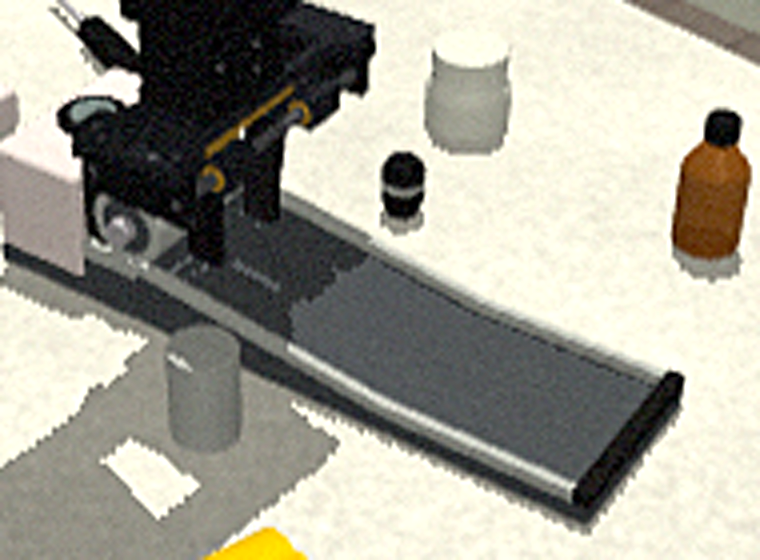

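```bash
python3 - <<'E'
from h import *
O=np.array([.549,0]);u=np.array([-.2419,.9703]);n=np.array([-.9703,-.2419])
s=vision.get_image("side")
p=plane(s,230+122/4,140+230/4,.056)[:2]-O; print((p@u*1e3).round(1),(p@n*1e3).round(1))
E
```

```text
101.6 45.7
```

Request:
drive_tool --pt "0.5 -2 0 0 0 0" --pt "0.5 -2 0 0 0 0" --pt "0 0 6 0 0 0" --pt "0 0 12 0 0 0" --pt "0 0 15 0 0 0"

```text
time: 15.58
tool_pos: [0.5359, 0.0496, 0.0948]
eef_rot: [-3.118, -0.383, 0.004]
contact_force: [0.4, 0.2, 0.2]
opening: 0.0435
```

Request:
drive_tool --pt "0 0 20 0 0 0" --pt "0 0 20 0 0 0" --pt "0 0 20 0 0 0" --pt "0 0 15 0 0 0" --pt "0 0 10 0 0 0" --jaw 0.0

```text
time: 16.0
tool_pos: [0.5374, 0.0496, 0.1821]
eef_rot: [3.117, 0.383, 0.005]
contact_force: [-0.1, -0.3, 0.6]
opening: 0.0181
```

```bash
python3 look.py 9; python3 - <<'E'
from h import *
d=grab("top","pics/t9.png")
E
```

```text
ramp x,y mm 50.74557062535494 -1.5034269121162358 z 183.25713309672267 F [0.4 0.2 1.9] t 16.05
```

View pics/s9c.png

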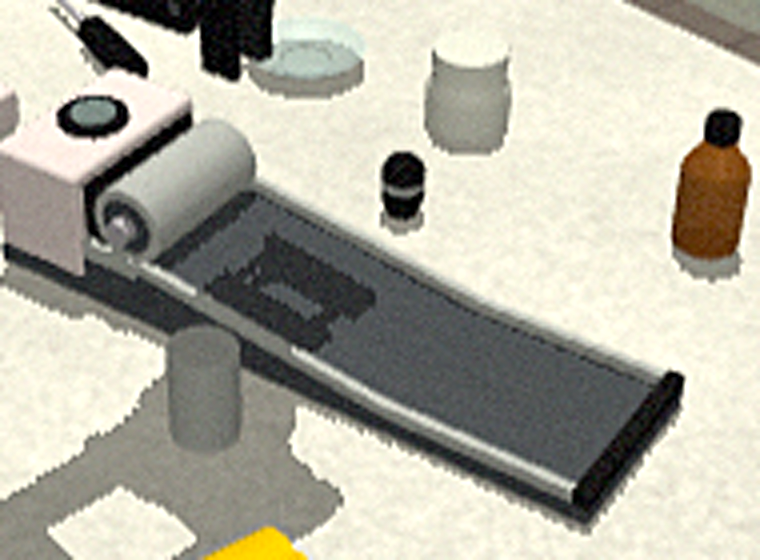

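View pics/t9.png

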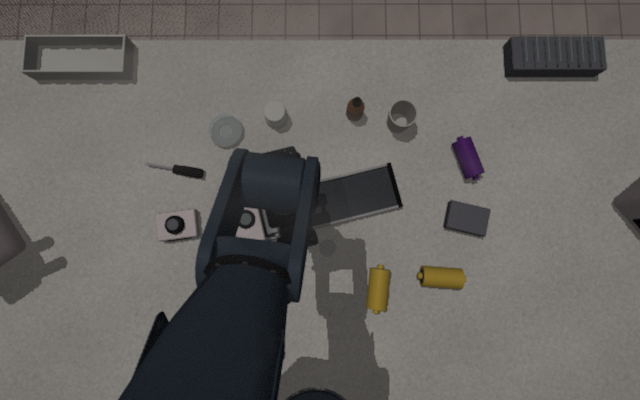

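Request:
drive_tool --pt "-1.8 14.7 0 0 0 0" --pt "-3.6 29.4 0 0 0 0" --pt "-3.6 29.4 0 0 0 0" --pt "-3.6 29.4 0 0 0 0" --pt "-3.6 29.4 0 0 0 0"

```text
time: 16.52
tool_pos: [0.5194, 0.183, 0.1787]
eef_rot: [3.118, 0.382, -0.004]
contact_force: [0.5, -0.9, -0.0]
opening: 0.0004
```

Request:
drive_tool --pt "-3.6 29.4 0 0 0 0" --pt "-3.6 29.4 0 0 0 0" --pt "-3.6 29.4 0 0 0 0" --pt "-3.6 29.4 0 0 0 0" --pt "-3.6 29.4 0 0 0 0"

```text
time: 16.93
tool_pos: [0.5013, 0.3301, 0.1785]
eef_rot: [3.117, 0.384, -0.004]
contact_force: [0.9, -0.3, -0.7]
opening: 0.0004
```

Request:
drive_tool --pt "-1.8 14.7 0 0 0 0" --pt "0 0 -15 0 0 0" --pt "0 0 -20 0 0 0" --pt "0 0 -15 0 0 0" --pt "0 0 0 0 0 0"

```text
time: 17.35
tool_pos: [0.4979, 0.3421, 0.1259]
eef_rot: [3.115, 0.384, -0.013]
contact_force: [-0.1, -0.6, 0.7]
opening: 0.0007
```

```bash
python3 - <<'E'
from h import *
d=grab("side","pics/s10.png"); t=grab("top","pics/t10.png"); st=state()
print(st["tool_pos"],st["opening"])
f=lambda c:cv2.cvtColor(cv2.convertScaleAbs(cv2.resize(c,None,fx=5,fy=5,interpolation=cv2.INTER_CUBIC),alpha=1.8),cv2.COLOR_RGB2BGR)
cv2.imwrite("pics/s10c.png",f(d["img"][90:200,165:305]))
tip=st["tool_pos"]-[0,0,.017]; a=proj(d,tip); print("tip px crop",(a[0]-165)*5,(a[1]-90)*5)
for z in (.052,): 
    a=proj(d,[*st["tool_pos"][:2],z]); print("below tip at btn top crop",(a[0]-165)*5,(a[1]-90)*5)
E
```

```text
[0.50011134 0.34303751 0.12889747] 0.00017100072308591773
tip px crop 216.0180569239796 223.28364663792456
below tip at btn top crop 230.31167421888227 321.1206542902309
```

View pics/s10c.png

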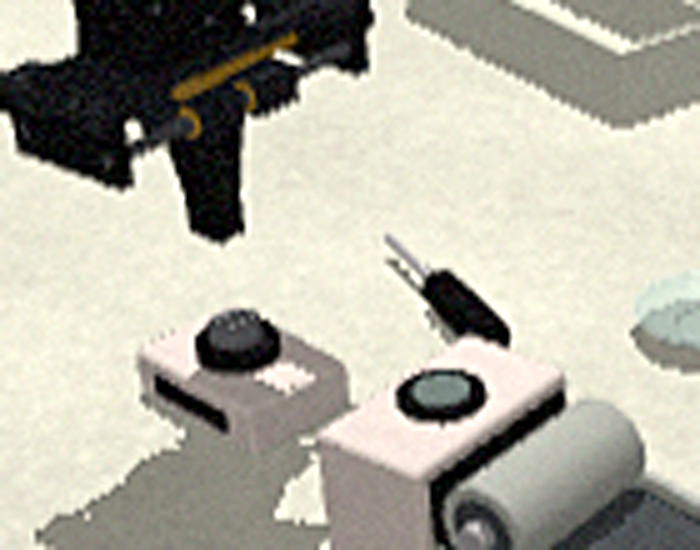

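View pics/t10.png

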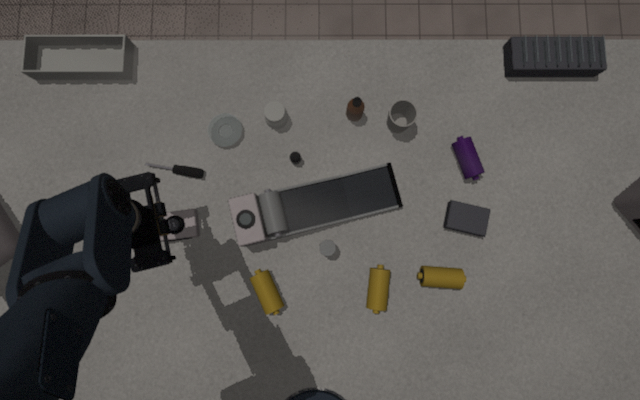

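Request:
drive_tool --pt "1.5 0 -8 0 0 0" --pt "0 0 -14 0 0 0" --pt "0 0 -14 0 0 0" --pt "0 0 -10 0 0 0" --pt "0 0 -5 0 0 0"

```text
time: 17.87
tool_pos: [0.502, 0.3434, 0.078]
eef_rot: [3.118, 0.383, -0.001]
contact_force: [-0.4, 0.4, 0.4]
opening: 0.0005
```

Request:
drive_tool --pt "0 0 0 0 0 0" --pt "0 0 0 0 0 0" --pt "0 0 0 0 0 0" --pt "0 0 0 0 0 0" --pt "0 0 0 0 0 0"

```text
time: 18.28
tool_pos: [0.5026, 0.3441, 0.0796]
eef_rot: [-3.118, -0.384, -0.002]
contact_force: [0.1, 0.3, -1.1]
opening: 0.0001
```

```bash
python3 - <<'E'
from h import *
d=grab("side","pics/s11.png"); st=state()
print(st["tool_pos"],st["contact_force"])
f=lambda c:cv2.cvtColor(cv2.convertScaleAbs(cv2.resize(c,None,fx=5,fy=5,interpolation=cv2.INTER_CUBIC),alpha=1.8),cv2.COLOR_RGB2BGR)
cv2.imwrite("pics/s11c.png",f(d["img"][90:200,165:305]))
E
```

```text
[0.50246703 0.34401196 0.07954255] [-0.7339578  -0.12701067  0.92242098]
```

View pics/s11c.png

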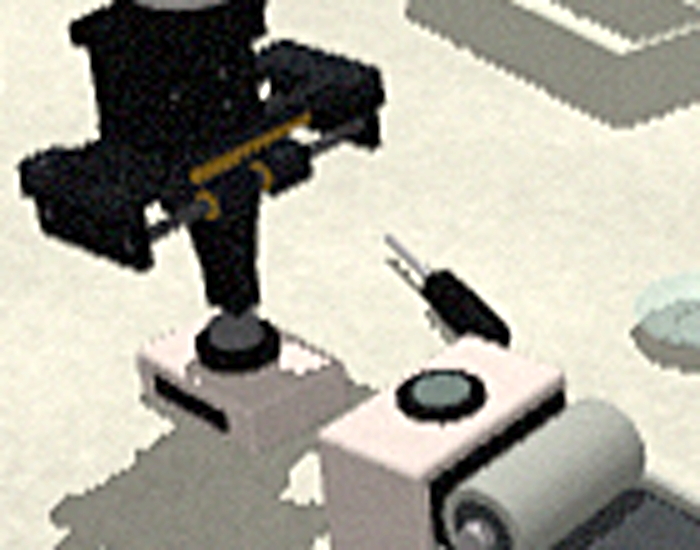

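Request:
drive_tool --pt "0 0 -3 0 0 0" --pt "0 0 -3 0 0 0" --pt "0 0 -3 0 0 0" --pt "0 0 -1.5 0 0 0" --pt "0 0 -1.5 0 0 0"

```text
time: 18.75
tool_pos: [0.5021, 0.3438, 0.0667]
eef_rot: [3.118, 0.384, -0.001]
contact_force: [0.2, 0.2, 4.4]
opening: 0.0004
```

Request:
drive_tool --pt "0 0 -1 0 0 0" --pt "0 0 -1 0 0 0" --pt "0 0 -1 0 0 0" --pt "0 0 0 0 0 0" --pt "0 0 0 0 0 0"

```text
time: 19.17
tool_pos: [0.5021, 0.3438, 0.0641]
eef_rot: [3.118, 0.384, -0.0]
contact_force: [-1.9, -0.7, 3.2]
opening: 0.0003
```

Request:
drive_tool --pt "0 0 -0.7 0 0 0" --pt "0 0 -0.7 0 0 0" --pt "0 0 -0.6 0 0 0" --pt "0 0 0 0 0 0" --pt "0 0 0 0 0 0"

```text
time: 19.58
tool_pos: [0.5021, 0.3438, 0.0633]
eef_rot: [3.118, 0.384, 0.0]
contact_force: [-2.6, -2.7, 11.5]
opening: 0.0007
```

Request:
drive_tool --pt "0 0 -0.5 0 0 0" --pt "0 0 -0.5 0 0 0" --pt "0 0 0 0 0 0" --pt "0 0 0 0 0 0" --pt "0 0 0 0 0 0"

```text
time: 20.0
tool_pos: [0.5021, 0.3438, 0.0632]
eef_rot: [-3.118, -0.384, -0.001]
contact_force: [-4.3, -2.3, 17.3]
opening: 0.0007
```

Force has risen to 17 N with no further travel at z = 63 mm, so the button is fully down. Now I let go.

Request:
drive_tool --pt "0 0 2 0 0 0" --pt "0 0 4 0 0 0" --pt "0 0 8 0 0 0" --pt "0 0 15 0 0 0" --pt "0 0 20 0 0 0"

```text
time: 20.42
tool_pos: [0.501, 0.3432, 0.1088]
eef_rot: [3.117, 0.383, -0.006]
contact_force: [0.2, 0.2, -0.6]
opening: 0.0007
```

Request:
drive_tool --pt "0 0 20 0 0 0" --pt "0 0 20 0 0 0" --pt "0 0 15 0 0 0" --pt "0 0 8 0 0 0" --pt "0 0 0 0 0 0"

```text
time: 20.83
tool_pos: [0.5033, 0.3444, 0.1747]
eef_rot: [-3.117, -0.384, -0.006]
contact_force: [1.0, 0.3, -0.3]
opening: 0.0003
```

Request:
drive_tool --pt "0 0 0 0 0 0" --pt "0 0 0 0 0 0" --pt "0 0 0 0 0 0" --pt "0 0 0 0 0 0" --pt "0 0 0 0 0 0"

```text
time: 21.25
tool_pos: [0.5018, 0.3436, 0.172]
eef_rot: [3.118, 0.384, -0.002]
contact_force: [0.3, -0.4, 0.4]
opening: 0.0005
```

```bash
python3 - <<'E'
from h import *
d=grab("side","pics/s12.png"); st=state()
print(st["tool_pos"],st["contact_force"])
cv2.imwrite("pics/s12c.png",cv2.cvtColor(cv2.convertScaleAbs(cv2.resize(d["img"][100:280,165:435],None,fx=2.9,fy=2.9),alpha=1.8),cv2.COLOR_RGB2BGR))
E
```

```text
[0.50184925 0.34369288 0.17219775] [-0.3843762   0.3422786  -0.78061725]
```

View pics/s12c.png

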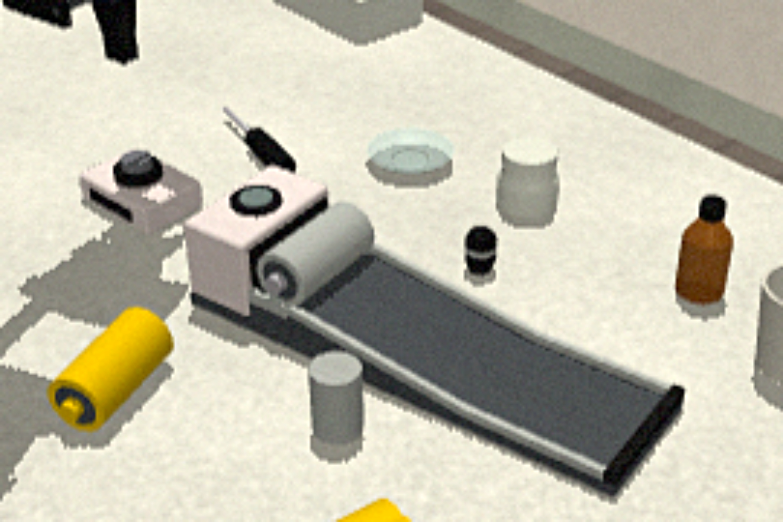

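The roller sits in the seat against the stop (crop 315,255), the button is back up (138,165), the tool is clear, and the bystanders are where they were.

```bash
python3 -c "
from h import *
print(workorder.hand_in())"
```

```text
the job is handed in; nothing more can be done
None
```

The roller is in the seat at the top of the ramp, and the start button was pressed fully down afterwards and released. The job is handed in at about 21 s of the 54 s allowed.

- **Push:** The fingers pushed the roller from behind up the slope at about 12–24 mm/s. The push read a steady 2–3 N, so contact held, and it fell away when the roller dropped past the crest. I did not grip or lift the roller.
- **Button:** I pressed down until the tool stopped at TCP z = 63 mm, which is the full 6 mm of travel. The force rose to 17 N there with no further movement. Then I raised the tool clear to z = 172 mm.
- **Last checks:** The final side picture shows the roller lying square in the seat against the stop and the button up again. The bystanders in view are where they were; I did not take a final top picture. The force on the tool is zero within noise.
- **Disagreements:**
  - The side view put the roller at ramp x = 101.6 mm, against 106 mm expected. I put this down to the cameras, which also differed by 4–8 mm on the scan head, and the roller is visibly in the seat.
  - The two views of the button differed by about 8 mm at most. I pressed at a point between them, and it hit the button.

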